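# Release a detergent tub down the gravity roller lane and catch it softly

### The arm

A 6-joint arm with a two-finger parallel gripper is mounted at the origin on the work surface. World frame = base frame: x ahead of the robot, y to its left, z up, the work surface at z = 0. Lengths are in mm, angles in rad, forces in N, time in s.
With the tool pointing down it reaches from about 250 to 800 mm from the base axis. Payload 3.9 kg.
Tool frame: the origin (TCP) lies at the very end of the fingers, on their centre line; the grasp point (between the pads) lies 19 mm behind it; z points along the fingers, y is the line along which they close (so a half turn about z gives the same grasp; the last joint's range is limited). The gripper opens to 85 mm and grips with 20 to 120 N. Pads are 22 mm wide; open, the fingers measure 114 mm over their backs; the gripper's body (76 mm by 85 mm) begins 54 mm behind the grasp point. The pads swing forward as they close: fully open they stand 13 mm farther back than shut.
Start: joints at [1.25, 0.26, -0.138, 1.173, 0, 1.571], TCP at [165.541, 498.208, 231.304] pointing down, gripper open.
Joint ranges: [-2.78, 2.78], [-0.83, 1.72], [-1.28, 1.37], [-1.9, 2.12], [-1.57, 1.48], [-3.14, 3.14]. Speed limits (rad/s): [2.57, 2.57, 3.14, 3.14, 3.14, 3.14].

### API

Orientations are given as a unit quaternion [x, y, z, w].
In Python, from rig import state, viewer, order gives the robot as it stands. The module is installed in compiled form; this text tells all that it offers.
- The arm moves only by the tool play_rows, never from a script. Its argument "plan" is a list of rows, each a list of 2 entries, a list of its own where there are three numbers: the shift along the tool's x, y, z normalised to -1 to 1, where 1 is 60 cm, then the turn about the tool's z normalised to -1 to 1, where 1 is 0.1 rad. In form: [[[tx, ty, tz], twist], ...]. A call has exactly 10 rows; each row shifts and turns the commanded pose from where the row before left it, along the tool's axes as they then stand; what a row does not reach is not made up. A row lasts 1/10 s, in which the tool goes at most 50 mm and 8.59 degrees, less where a joint would pass 70% of its speed; a pose out of reach is approached as far as the arm can. A call with a number of a shift or a turn outside -1 to 1 is refused whole. A call with a gripper value outside its range is refused whole. "claw" is the opening, from 0 (shut) to 1 (fully open), set as the call begins (left out, the last holds). The fingers move at their own pace and stop on an object; "force" is the grip in N (left out, the last holds). Time passes only in rows, so rows that do not move let the fingers close, or fill a call up. It gives the time, the measured TCP pose, the force, the opening and the grip force at its end, in the units of the state.
- state(): the state, without advancing time (a new reading comes with each control period).
- viewer.get_image(name): name is "side" or "top"; returns a dict with "image" (384x512x3 uint8, blue, green, red), "z_map" (384x512 float32, mm along the optical axis (not along the pixel's ray), 0 where there is no reading), "intrinsics" (3x3 intrinsics, pixels), "extrinsics" (4x4, takes a point from camera to world coordinates). Camera axes: x right, y up, looking along -z (the intrinsics and any distortion apply to the point x, -y, -z); pixel columns grow to the right and rows downward; lengths in mm; the calibration is good to about 2 mm. A picture is of the moment at which its call begins.
- order.sign_off(): hands the job in; it is judged then, once.
The state is a dict: "t": time; "joint_positions": joint angles; "dq": joint speeds; "joint_efforts": joint torques, N m; "tcp_pos": TCP position; "orientation": TCP orientation; "wrist_force": force on the tool from outside, world axes, zero at the start; "torque": the same for the moment, N m; "finger_gap": finger opening in mm; "grasp_force": force on a finger pad.
Only numpy, scipy, OpenCV 4.12 (cv2) and the standard library are available. Lean on these libraries where they do the work, as an engineer would, in place of code of your own. Each camera call takes 0.05 s, during which the arm holds its last target. There are 200 camera calls.

### The job

Press the black paddle down so that the gate arm swings up and stays up, and let the tub of detergent roll down the lane on its own to the middle. In the lower half take it up softly with the closed fingers in front of it, moving along with it at its own speed and slowing it smoothly over several centimetres to a standstill, well clear of the two end stops; it must not be knocked or gripped. Then ease it slowly down until it rests against both end stops, take the hand away, and leave the other things on the counter alone.

Things in the scene. Friction and masses are not known exactly. Their poses are not given: they have to be found in the camera images.
- lane: Sloping roller lane, 700 x 127 mm: two aluminium rails, 118 mm apart inside, tops 12 mm above the 16 free grey rollers (36 mm thick, every 42 mm). Falls 0.045 rad to its low end on the robot's right. Origin: mid-lane on the plane of the roller tops. x across, away from the robot; y up the lane (ends -0.35 and +0.35); z square to the rollers. The tub waits at y = 0.233 and ends at y = -0.270.
- rack: The lane's fixed steel stand. Origin: on the counter below mid-lane, where the roller tops are 85 mm up; y along the lane, level. The roller bearings drag: freed, the tub gains speed at 0.3 m/s2 at first, with a time constant of about 0.8 s; it does about 0.1 m/s after 0.5 s, 0.15 m/s after 1.2 s, 0.16 to 0.2 m/s in the lower half, and meets the end stops after about 3.3 s.
- tub: Thin-walled white plastic detergent tub with a white lid: 110 mm wide (across the lane, x), 130 mm long (along it, y), 80 mm high, 0.8 kg nominal, fuller or emptier. Origin: centre of its underside, y up the lane; the face that leads downhill is at y = -0.065. A knock or squeeze of about 25 N dents it: stop it with closed fingers against the leading face, do not grip it.
- gate (a joint): Angle (rad) of the hold-back gate: a steel arm 90 mm long, 12 mm thick, lying across the lane 45 mm above the rollers just downhill of the waiting tub; pivot (along y) outside the far rail at lane x = 0.078, y = 0.161, z = 0.045. 0: level, tub held; 1.4: up, at its limit. The tub is free from about 1.15. Friction (0.06 N m) keeps it where it is left.
- paddle (a point): Middle of the black paddle, the gate's press handle beyond the far rail: 34 mm wide, 8 mm thick, reaching from 20 to 62 mm from the pivot, away from the lane. Seen in the lane's frame it points 0.70 rad above level with the gate down and 0.70 rad below level with the gate fully up. This point is 45 mm from the pivot, at the start at lane x = 0.112, y = 0.161, z = 0.074.
- end_stops: Two dark steel tabs at the low end of the lane, one at each rail, 18 mm wide, rising 40 mm above the rollers, with an 83 mm opening between them for the hand. Their faces towards the tub are at lane y = -0.335. Origin and axes as the lane.
- softener: Bystander: white bottle, 60 mm thick, 170 mm high, between the robot and the lane on the right. Origin: centre of its underside.
- stain_jar: Bystander: white jar with grey cap, 70 mm thick, 90 mm high, beyond the lane. Origin: centre of its underside.
- cup: Bystander: white measuring cup with a handle, 72 mm wide, 80 mm high, between the robot and the lane on the left. Origin: centre of its underside.
Mind the look-alikes: they are no part of the job. Leave any blue, orange or red look-alike of the tub alone.

How it is judged (in metres and radians):
On the way, in this order (a step that is already met when the one before it is completed fails the run):
1. the gate is swung up (value of joint gate above 1.1 rad), for 0.1 s.
2. the tub rolls on its own past the middle of the lane, untouched (y of tub in the frame of lane below 0.04 m and contact force between tub and the arm below 0.05 N and contact force between tub and the fingers below 0.05 N and linear speed of tub above 0.06 m/s), for 0.1 s.
3. the tub is slowed smoothly, not stopped dead (y of tub in the frame of lane between -0.25 and 0.04 m and linear speed of tub between 0.07 and 0.14 m/s), for 0.1 s.
4. the tub is brought to a standstill clear of the end stops (y of tub in the frame of lane between -0.26 and 0.04 m and linear speed of tub below 0.03 m/s), for 0.4 s.
At the end, for the whole second after the job is handed in: The tub rests on the rollers within 8 mm of both end stops, flat (0.06 rad), at rest (under 0.02 m/s) and released, and the gate is still up (over 1.1 rad) (y of tub in the frame of lane between -0.28 and -0.262 m and z of tub in the frame of lane between -0.01 and 0.01 m and angle between the z axis of tub and the z axis of lane, either way round below 0.06 rad and linear speed of tub below 0.02 m/s and value of joint gate above 1.1 rad); the robot touches nothing.
It fails at once if the robot knocks or squeezes the tub with more than 25 N (contact force between tub and the fingers above 25 N or contact force between tub and the arm above 25 N).
It fails at once if the tub runs into the end stops at more than 0.1 m/s (y of tub in the frame of lane below -0.262 m and linear speed of tub above 0.1 m/s).
It fails at once if the tub tips up or leaves the lane (angle between the z axis of tub and the z axis of lane, either way round above 0.2 rad or z of tub in the frame of lane below -0.03 m or z of tub in the frame of lane above 0.04 m).
It fails at once if a bystander is moved (distance of any of softener, stain_jar, cup from where it was at the start of the episode above 0.03 m).
It also fails if it takes over 43 s, if anything falls off the work surface, if the arm or the gripper's body presses on something with over 40 N, if the wrist force passes 120 N, or if a joint passes its speed limit or range.

## Working session

There is one attempt and no reset: what is moved stays moved. The work goes in short steps, Python scripts to look and compute and a tool call to move; the robot and the scene stay as the last step left them, time stands still between calls to the robot, and variables do not carry over. Pictures are saved under pics/ and viewed, at most 10 in all, crops included, and the job is handed in when it is done.

Besides the shell and the picture viewer there is one more tool, called after "Request:" by a JSON object that holds its "name" and its "arguments", one argument or row to a line. play_rows: Moves the arm, as the interface text tells. Its arguments: {"type":"object","properties":{"plan":{"type":"array"},"claw":{"type":"number"},"force":{"type":"number"}},"required":["plan"]}

```bash
mkdir -p pics; cat > h.py <<'E'
import numpy as np, cv2, pickle
from rig import state, viewer
def grab(n,tag):
    d=viewer.get_image(n); pickle.dump(d,open(f'{n}_{tag}.pkl','wb')); cv2.imwrite(f'pics/{n}_{tag}.png',d['image']); return d
def load(n,tag): return pickle.load(open(f'{n}_{tag}.pkl','rb'))
def cloud(d):
    K=d['intrinsics'];E=d['extrinsics'];z=d['z_map'];v,u=np.mgrid[:z.shape[0],:z.shape[1]]
    p=np.stack([(u-K[0,2])/K[0,0]*z,-(v-K[1,2])/K[1,1]*z,-z],-1)
    w=p@E[:3,:3].T+E[:3,3]; w[z<=0]=np.nan; return w
def ray(d,u,v,h):
    K=d['intrinsics'];E=d['extrinsics']
    r=E[:3,:3]@np.array([(u-K[0,2])/K[0,0],-(v-K[1,2])/K[1,1],-1.]);o=E[:3,3]
    return o+r*(h-o[2])/r[2]
E
python3 - <<'E'
from h import *
for n in('side','top'):
    d=grab(n,'a'); print(n,d['intrinsics'].round(1).tolist(),d['extrinsics'].round(3).tolist(),(d['z_map']>0).mean())
s=state(); print({k:np.round(v,3).tolist() for k,v in s.items()})
E
```

```text
side [[421.7, 0.0, 257.1], [0.0, 421.7, 190.7], [0.0, 0.0, 1.0]] [[0.976, 0.138, -0.169, 300.827], [-0.218, 0.666, -0.713, -765.957], [0.014, 0.733, 0.68, 989.681], [0.0, 0.0, 0.0, 1.0]] 0.9962259928385416
top [[437.0, 0.0, 259.6], [0.0, 437.0, 194.4], [0.0, 0.0, 1.0]] [[0.027, 0.998, -0.064, 437.212], [-1.0, 0.027, 0.001, 135.116], [0.003, 0.064, 0.998, 1475.798], [0.0, 0.0, 0.0, 1.0]] 0.996124267578125
{'t': 0.1, 'joint_positions': [1.25, 0.261, -0.139, 1.173, 0.0, 1.571], 'dq': [-0.0, -0.002, 0.004, -0.001, -0.001, -0.001], 'joint_efforts': [0.0, -40.651, 25.453, 0.01, 0.0, 0.0], 'tcp_pos': [165.355, 497.643, 230.579], 'orientation': [0.16, 0.987, -0.001, -0.0], 'wrist_force': [0.711, 0.452, -0.022], 'torque': [-0.004, 0.024, -0.019], 'grasp_force': 0.0, 'finger_gap': 85.629}
```

View pics/top_a.png

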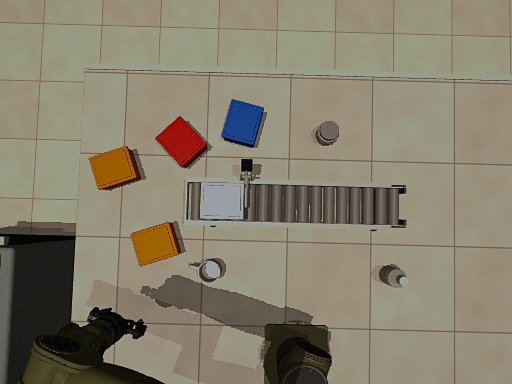

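View pics/side_a.png

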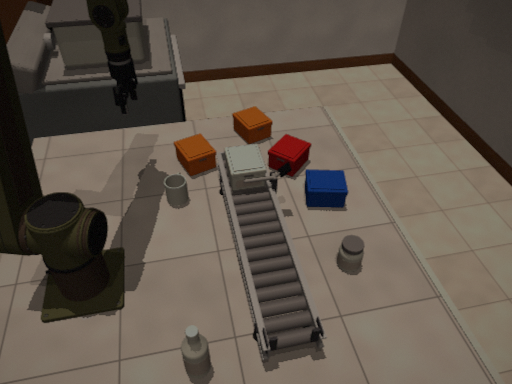

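The top view shows the tub at about (221,201), the black paddle at (247,165) and the lane running from u≈187 to 405 at v≈180–226. The end stops are at (400,188) and (400,223), the cup at (209,269), the softener at (393,275) and the jar at (328,132). The side view agrees. Next I'll measure these positions.

```bash
python3 - <<'E'
from h import *
d=load('top','a'); w=cloud(d); im=d['image'].astype(int)
ds=load('side','a'); ws=cloud(ds); ims=ds['image'].astype(int)
for n,W,I in(('top',w,im),('side',ws,ims)):
    X,Y,Z=np.moveaxis(W,-1,0)
    print(n,'table z',np.nanmedian(Z[(X>500)&(X<600)&(Y<-200)&(Y>-400)]))
    # tub lid: highest points region
    white=(I.min(-1)>120)
    m=(Z>150)&(Z<200)&(X>300)&(X<520)&(Y>100)&(Y<420)
    n_,lab,st,c=cv2.connectedComponentsWithStats(m.astype(np.uint8))
    k=1+np.argmax(st[1:,4]); m=lab==k
    P=W[m]; r=cv2.minAreaRect(P[:,:2].astype(np.float32)); A=np.c_[P[:,:2],np.ones(len(P))]
    co=np.linalg.lstsq(A-0,P[:,2],rcond=None)[0]
    print(' tub',P.mean(0).round(1),np.round(r[0],1),np.round(r[1],1),r[2],'slope',co.round(4),m.sum())
    # paddle
    blk=(I.max(-1)<45)&(Z>60)&(Z<220)&(X>430)&(X<620)&(Y>50)&(Y<350)
    P=W[blk]; print(' paddle',len(P),P.mean(0).round(1),P.min(0).round(1),P.max(0).round(1))
    blk=(I.max(-1)<75)&(Z>95)&(Z<160)&(X>300)&(X<560)&(Y<-120)&(Y>-330)
    n_,lab,st,c=cv2.connectedComponentsWithStats(blk.astype(np.uint8))
    for k in range(1,n_):
        if st[k,4]>12: P=W[lab==k]; print(' stop',st[k],P.mean(0).round(1),P.min(0).round(1),P.max(0).round(1))
# rails in top view
X,Y,Z=np.moveaxis(w,-1,0)
for u in(280,340,385):
    col=w[170:240,u]; print(u,[tuple(p.round(0).astype(int)) for p in col[::2] if p[2]>60])
# bystanders
for nm,(a,b,c_,e) in dict(softener=(360,380,0,0)).items(): pass
for nm,(u,v) in dict(soft=(395,276),cup=(209,269),jar=(328,132)).items():
    s=w[v-22:v+22,u-22:u+22].reshape(-1,3); s=s[s[:,2]>25]; print(nm,s.min(0).round(),s.max(0).round())
E
```

```text
top table z 60.15458026230681
 tub [482.6 246.5 173.4] [482.1 246.6] [ 74.7 129.1] 1.536254644393921 slope [3.620000e-02 4.900000e-02 1.438777e+02] 1092
 paddle 155 [569.3 178.6 138.7] [443.4  52.6  68.7] [619.8 349.1 180.3]
 stop [402 188   4   6  18] [ 551.1 -319.5  105.5] [ 542.9 -323.9   96.5] [ 558.2 -316.   112.9]
 stop [402 220   4   5  20] [ 451.3 -319.7  105.1] [ 444.9 -324.9   98. ] [ 457.7 -316.   110.1]
side table z 3.8580107455219945
 tub [481.5 233.3 172.9] [482.2 246.9] [ 74.7 135.8] 0.5524154305458069 slope [4.440000e-02 1.029000e-01 1.275349e+02] 781
 paddle 453 [536.2 160.6 106.2] [446.4  58.5  68.3] [619.5 318.8 180.2]
 stop [312 327   9   8  51] [ 550.4 -322.5  105.7] [ 542.1 -326.8   95.4] [ 559.9 -315.7  112.5]
 stop [263 328   6  18  30] [ 434.9 -308.6   99.6] [ 433.1 -327.7   95.1] [ 437.  -287.   103.3]
 stop [270 336   8   7  47] [ 450.2 -322.7  106.4] [ 441.9 -326.    95.9] [ 459.3 -316.6  112.2]
280 [(np.int64(574), np.int64(70), np.int64(96)), (np.int64(567), np.int64(70), np.int64(96)), (np.int64(561), np.int64(70), np.int64(95)), (np.int64(556), np.int6
[... 2519 characters left out ...]
.int64(62)), (np.int64(502), np.int64(-274), np.int64(62)), (np.int64(495), np.int64(-271), np.int64(72)), (np.int64(489), np.int64(-274), np.int64(61)), (np.int64(482), np.int64(-272), np.int64(67)), (np.int64(476), np.int64(-273), np.int64(64)), (np.int64(469), np.int64(-273), np.int64(66)), (np.int64(463), np.int64(-273), np.int64(66)), (np.int64(456), np.int64(-273), np.int64(66)), (np.int64(450), np.int64(-272), np.int64(68)), (np.int64(444), np.int64(-272), np.int64(68)), (np.int64(437), np.int64(-266), np.int64(91)), (np.int64(431), np.int64(-269), np.int64(81))]
soft [ 248. -325.   25.] [ 307. -267.  178.]
cup [242. 253.  25.] [313. 359.  87.]
jar [ 706. -115.   25.] [770. -49.  97.]
```

```bash
python3 - <<'E'
from h import *
for n in('top','side'):
    d=load(n,'a'); W=cloud(d); I=d['image'].astype(int); X,Y,Z=np.moveaxis(W,-1,0)
    L=85+0.045*(Y-19)
    lid=(Z-L>72)&(Z-L<92)&(X>430)&(X<560)&(Y>150)&(Y<330)&(I.min(-1)>100)
    P=W[lid].astype(np.float32); r=cv2.minAreaRect(P[:,:2]); print(n,'lid',np.percentile(P,[2,50,98],axis=0).round(1).tolist(),np.round(r[0],1),np.round(r[1],1),round(r[2],2))
    xs=[];
    for y in range(-280,140,20):
        s=(abs(Y-y)<6)&(Z-L>6)&(Z-L<20)&(abs(X-501)<80)&(I.min(-1)>90)
        a=W[s&(X>540)];b=W[s&(X<460)]
        if len(a)>3 and len(b)>3: xs.append((y,np.median(a[:,0]),np.median(b[:,0]),np.median(a[:,2]),np.median(b[:,2])))
    xs=np.array(xs); 
    print('rails far x',np.polyfit(xs[:,0],xs[:,1],1).round(4),'near',np.polyfit(xs[:,0],xs[:,2],1).round(4),'z',np.polyfit(xs[:,0],xs[:,3],1).round(4),np.polyfit(xs[:,0],xs[:,4],1).round(4),len(xs))
    pd=(I.max(-1)<60)&(X>585)&(X<650)&(Y>150)&(Y<215)&(Z>110)
    P=W[pd]; print('paddle',len(P),np.percentile(P,[3,50,97],axis=0).round(1).tolist(),P.mean(0).round(1))
    g=(X>455)&(X<590)&(Y>150)&(Y<192)&(Z>115); P=W[g]; print('gate',len(P),np.percentile(P,[3,50,97],axis=0).round(1).tolist())
E
```

```text
Traceback (most recent call last):
cv2.error: OpenCV(4.12.0) /io/opencv/modules/imgproc/src/convhull.cpp:143: error: (-215:Assertion failed) total >= 0 && (depth == CV_32F || depth == CV_32S) in function 'convexHull'
```

```bash
python3 - <<'E'
from h import *
for n in('top','side'):
    d=load(n,'a'); W=cloud(d); I=d['image'].astype(int); X,Y,Z=np.moveaxis(W,-1,0)
    L=85+0.045*(Y-19)
    lid=(Z-L>72)&(Z-L<92)&(X>430)&(X<560)&(Y>150)&(Y<330)&(I.min(-1)>100)
    P=W[lid]; r=cv2.minAreaRect(np.ascontiguousarray(P[:,:2],dtype=np.float32)); print(n,'lid',np.percentile(P,[2,50,98],axis=0).round(1).tolist(),np.round(r[0],1),np.round(r[1],1),round(r[2],2))
    xs=[]
    for y in range(-280,140,20):
        s=(abs(Y-y)<6)&(Z-L>6)&(Z-L<20)&(abs(X-501)<80)
        a=W[s&(X>540)];b=W[s&(X<460)]
        if len(a)>3 and len(b)>3: xs.append((y,np.median(a[:,0]),np.median(b[:,0]),np.median(a[:,2]),np.median(b[:,2])))
    xs=np.array(xs)
    if len(xs): print('rails far x',np.polyfit(xs[:,0],xs[:,1],1).round(4),'near',np.polyfit(xs[:,0],xs[:,2],1).round(4),'z',np.polyfit(xs[:,0],xs[:,3],1).round(4),np.polyfit(xs[:,0],xs[:,4],1).round(4),len(xs))
    pd=(I.max(-1)<60)&(X>585)&(X<650)&(Y>150)&(Y<215)&(Z>110)
    P=W[pd]; print('paddle',len(P),np.percentile(P,[3,50,97],axis=0).round(1).tolist(),P.mean(0).round(1))
    g=(X>455)&(X<590)&(Y>150)&(Y<192)&(Z>115); P=W[g]; print('gate',len(P),np.percentile(P,[3,50,97],axis=0).round(1).tolist())
E
```

```text
top lid [[448.9, 186.2, 166.7], [499.8, 247.0, 173.8], [552.0, 307.9, 180.2]] [501.1 246.9] [108.2 127.7] 0.91
rails far x [-8.000000e-04  5.683303e+02] near [-9.000000e-04  4.334078e+02] z [4.4300e-02 9.5224e+01] [4.60000e-02 9.55116e+01] 21
paddle 133 [[594.2, 161.7, 154.0], [609.2, 176.8, 167.8], [626.0, 191.9, 181.6]] [609.8 176.6 168.1]
gate 278 [[462.2, 164.5, 136.1], [527.5, 181.7, 145.1], [582.1, 191.5, 170.6]]
side lid [[447.8, 185.3, 167.7], [498.6, 240.2, 175.5], [552.2, 306.3, 180.7]] [500.4 248.1] [133.1 109.6] 89.88
rails far x [3.100000e-03 5.678817e+02] near [1.500000e-03 4.330121e+02] z [4.71000e-02 9.66073e+01] [4.7400e-02 9.6944e+01] 21
paddle 124 [[592.7, 159.0, 154.5], [608.8, 172.9, 167.1], [624.7, 192.1, 180.4]] [608.7 173.8 167.7]
gate 574 [[460.1, 160.6, 116.9], [513.8, 184.0, 145.3], [582.1, 191.0, 171.8]]
```

Two views agree on the geometry:

| Item | World position or value |
|---|---|
| Lane origin | (501, 18.5, 85), running along world y, yaw about 0 |
| Paddle | (609, 176, 168), text predicts (613, 176, 166) |
| Slope | 0.045 |

First I'll turn the tool so its y axis lies along world x, with the fingers shut.

Request:
{"name": "play_rows", "arguments": {
  "plan": [
    [[0, 0, 0], 1],
    [[0, 0, 0], 1],
    [[0, 0, 0], 1],
    [[0, 0, 0], 1],
    [[0, 0, 0], 1],
    [[0, 0, 0], 1],
    [[0, 0, 0], 1],
    [[0, 0, 0], 1],
    [[0, 0, 0], 1],
    [[0, 0, 0], 1]
  ],
  "claw": 0
}}

```text
t: 1.1
tcp_pos: [165.4, 497.8, 230.8]
orientation: [0.615, 0.788, -0.001, 0.0]
wrist_force: [0.0, -0.2, -0.5]
finger_gap: -0.3
grasp_force: 0.0
```

Request:
{"name": "play_rows", "arguments": {
  "plan": [
    [[0, 0, 0], 1],
    [[0, 0, 0], 1],
    [[0, 0, 0], 0.5],
    [[0, 0, 0], 0],
    [[-0.04, 0.058, 0], 0],
    [[-0.04, 0.058, 0], 0],
    [[-0.04, 0.058, 0], 0],
    [[-0.04, 0.058, 0], 0],
    [[-0.04, 0.058, 0], 0],
    [[-0.04, 0.058, 0], 0]
  ]
}}

```text
t: 2.1
tcp_pos: [375.4, 353.0, 231.2]
orientation: [0.707, 0.708, -0.0, -0.0]
wrist_force: [0.8, -0.1, -0.4]
finger_gap: -0.3
grasp_force: 0.0
```

Request:
{"name": "play_rows", "arguments": {
  "plan": [
    [[-0.0367, 0.053, 0], 0],
    [[-0.0367, 0.053, 0], 0],
    [[-0.0367, 0.053, 0], 0],
    [[-0.0367, 0.053, 0], 0],
    [[-0.0367, 0.053, 0], 0],
    [[-0.0367, 0.053, 0], 0],
    [[-0.0367, 0.053, 0], 0],
    [[-0.0367, 0.053, 0], 0],
    [[0, 0, 0.025], 0],
    [[0, 0, 0.025], 0]
  ]
}}

```text
t: 3.1
tcp_pos: [630.1, 176.9, 200.5]
orientation: [0.707, 0.707, 0.0, 0.0]
wrist_force: [-0.6, 0.2, -0.3]
finger_gap: -0.1
grasp_force: 0.0
```

```bash
python3 - <<'E'
from h import *
for n in('top','side'):
    d=grab(n,'b')
    if n=='side':
        cv2.imwrite('pics/side_bc.png',cv2.resize(d['image'][90:240,190:390],None,fx=4,fy=4,interpolation=cv2.INTER_CUBIC))
s=state(); print(s['tcp_pos'],s['joint_positions'],s['t'])
E
```

```text
[627.35206664 177.10918077 198.37138135] [2.75125440e-01 4.98719165e-01 1.45441502e-01 1.22300077e+00
 5.31688628e-05 1.84571926e+00] 3.2
```

View pics/side_bc.png

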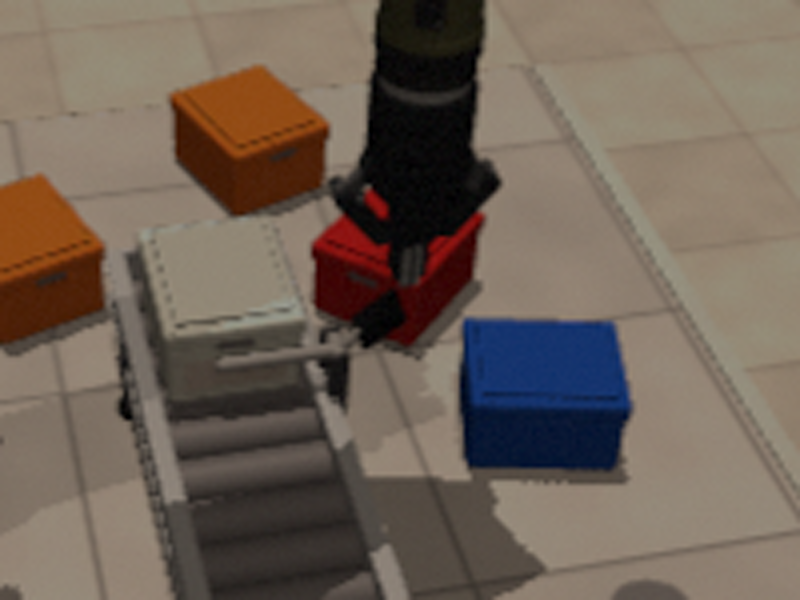

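The side crop shows the shut fingertips at (410,280), just above the paddle's outer end at (385,320). The tub and gate are untouched. I'll press part way, with the tub still held, and check the tracking.

Request:
{"name": "play_rows", "arguments": {
  "plan": [
    [[0, 0.005, 0], 0],
    [[0, 0, 0.0133], 0],
    [[0, 0, 0.0133], 0],
    [[0, 0, 0.0133], 0],
    [[0, 0, 0.0133], 0],
    [[0, 0, 0.0133], 0],
    [[0, 0, 0.0133], 0],
    [[0, 0, 0], 0],
    [[0, 0, 0], 0],
    [[0, 0, 0], 0]
  ]
}}

```text
t: 4.2
tcp_pos: [641.4, 179.1, 157.4]
orientation: [0.707, 0.707, 0.008, 0.006]
wrist_force: [14.8, -0.7, 4.2]
finger_gap: -0.3
grasp_force: 7.6
```

```bash
python3 - <<'E'
from h import *
for n in('top','side'):
    d=grab(n,'c'); W=cloud(d); X,Y,Z=np.moveaxis(W,-1,0)
    if n=='side': cv2.imwrite('pics/side_cc.png',cv2.resize(d['image'][90:240,190:390],None,fx=4,fy=4,interpolation=cv2.INTER_CUBIC))
    L=85+0.045*(Y-18.5); lid=(Z-L>72)&(Z-L<92)&(X>455)&(X<545)&(Y>-300)&(Y<330)
    g=(X>455)&(X<575)&(Y>160)&(Y<181)&(Z>115)
    print(n,'lid',np.percentile(W[lid],[2,50,98],axis=0).round(1).tolist(),'gate',np.percentile(W[g],[3,50,97],axis=0).round(1).tolist())
s=state(); print(s['tcp_pos'],s['wrist_force'],s['t'])
E
```

```text
top lid [[456.6, 220.6, 169.4], [497.5, 265.4, 174.9], [542.3, 309.1, 181.0]] gate [[457.6, 160.7, 657.4], [512.3, 170.6, 676.6], [571.0, 180.4, 691.8]]
side lid [[456.3, 172.6, 165.9], [500.2, 234.3, 175.7], [542.6, 305.5, 180.7]] gate [[490.0, 160.6, 120.5], [541.8, 172.8, 157.7], [574.1, 180.3, 664.3]]
[641.4059528  179.19311943 157.48785093] [14.65716925  0.34075649  4.43134089] 4.3
```

View pics/side_cc.png

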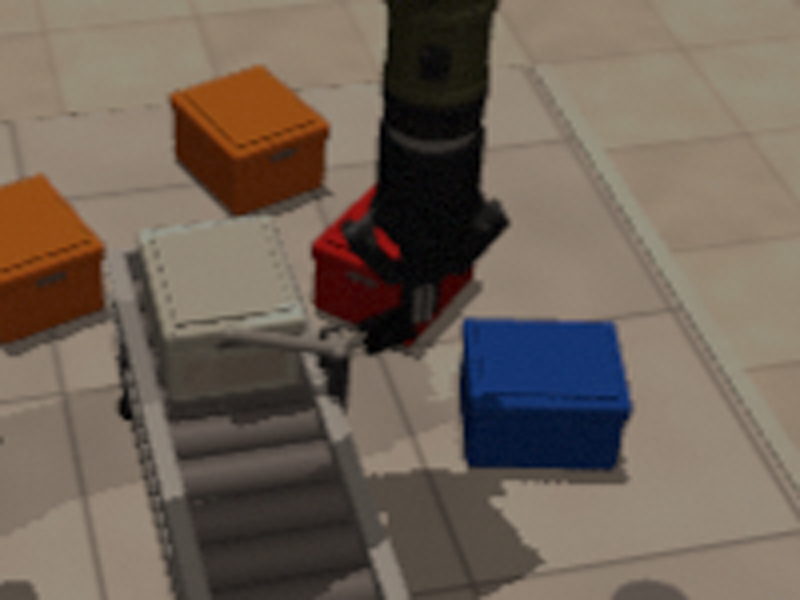

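The crop shows the fingertip has slid just outside the paddle's outer end near (400,330). The gate has only partly risen and the tub is still held. I'll lift and come back in further over the paddle.

Request:
{"name": "play_rows", "arguments": {
  "plan": [
    [[0, 0, -0.025], 0],
    [[0, 0, -0.025], 0],
    [[0, 0, -0.025], 0],
    [[0, 0, -0.025], 0],
    [[0, -0.014, 0], 0],
    [[0, -0.014, 0], 0],
    [[0, 0, 0], 0],
    [[0, 0, 0], 0],
    [[0, 0, 0], 0],
    [[0, 0, 0], 0]
  ]
}}

```text
t: 5.3
tcp_pos: [614.9, 178.0, 213.0]
orientation: [0.707, 0.707, -0.0, -0.0]
wrist_force: [0.5, 1.0, -0.1]
finger_gap: -0.1
grasp_force: 0.0
```

```bash
python3 - <<'E'
from h import *
s=state(); p=s['tcp_pos']; print(p,s['wrist_force'],s['t'])
d=grab('side','d'); W=cloud(d); X,Y,Z=np.moveaxis(W,-1,0)
cv2.imwrite('pics/side_dc.png',cv2.resize(d['image'][90:240,190:390],None,fx=4,fy=4,interpolation=cv2.INTER_CUBIC))
for h in range(2,140,10):
    m=(abs(Z-p[2]-h)<5)&(abs(X-p[0])<70)&(Y>130)&(Y<190)&(d['image'].max(-1)<110)
    if m.sum()>5: print(h,np.percentile(X[m],[3,97]).round()-p[0].round(),np.percentile(Y[m],[3,50]).round())
E
```

```text
[614.91325126 178.01057335 212.99558383] [ 0.53203626  1.03772345 -0.07345806] 5.3
2 [-5.  4.] [169. 172.]
12 [-12.  13.] [167. 172.]
22 [-13.  13.] [167. 170.]
32 [-13.  15.] [167. 171.]
42 [-14.  20.] [164. 169.]
52 [-33.  34.] [164. 169.]
62 [-37.  41.] [164. 169.]
72 [-47.  49.] [160. 167.]
82 [-55.  56.] [161. 168.]
92 [-59.  58.] [160. 169.]
102 [-49.  47.] [158. 169.]
112 [-40.  38.] [160. 168.]
122 [-38.  37.] [166. 171.]
132 [-36.  30.] [141. 150.]
```

View pics/side_dc.png

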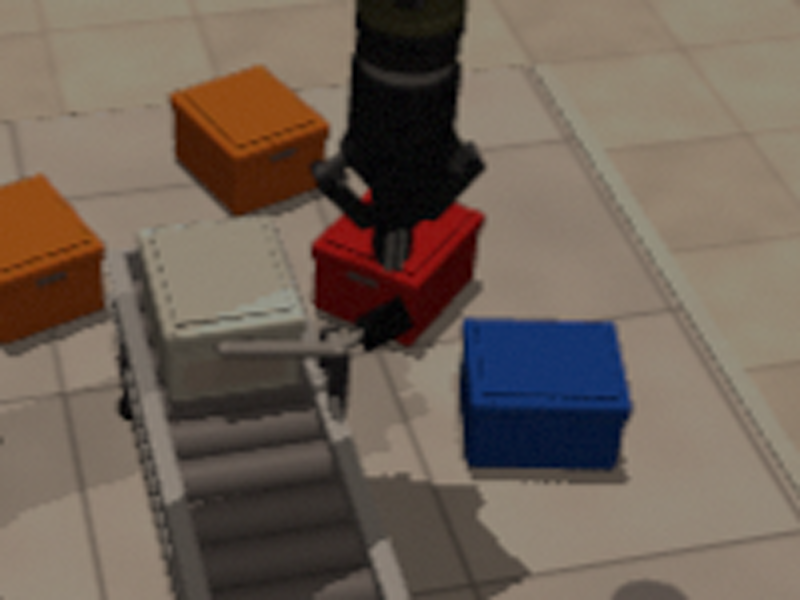

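The depth profile shows the tip is ±5 mm wide, the fingers are ±13 mm, and the knuckles reach ±59 mm at 92 mm up. In this orientation the knuckles would foul the raised gate arm, so I'll turn back a quarter, with the knuckles along the lane, and work at 45 mm above the rollers.

Request:
{"name": "play_rows", "arguments": {
  "plan": [
    [[0, 0, 0], -1],
    [[0, 0, 0], -1],
    [[0, 0, 0], -1],
    [[0, 0, 0], -1],
    [[0, 0, 0], -1],
    [[0, 0, 0], -1],
    [[0, 0, 0], -1],
    [[0, 0, 0], -1],
    [[0, 0, 0], -1],
    [[0, 0, 0], -1]
  ]
}}

```text
t: 6.35
tcp_pos: [615.1, 178.0, 213.2]
orientation: [0.28, 0.96, -0.0, -0.0]
wrist_force: [0.5, 0.5, 0.0]
finger_gap: -0.3
grasp_force: 0.0
```

Request:
{"name": "play_rows", "arguments": {
  "plan": [
    [[0, 0, 0], -1],
    [[0, 0, 0], -1],
    [[0, 0, 0], -1],
    [[0, 0, 0], -1],
    [[0, 0, 0], -1],
    [[0, 0, 0], -0.7],
    [[0, 0, 0.025], 0],
    [[0, 0, 0.02], 0],
    [[0, 0, 0], 0],
    [[0, 0, 0], 0]
  ]
}}

```text
t: 7.35
tcp_pos: [614.6, 177.9, 185.9]
orientation: [0.0, 1.0, -0.0, -0.001]
wrist_force: [0.4, 0.6, 0.3]
finger_gap: 0.6
grasp_force: 0.0
```

```bash
python3 - <<'E'
from h import *
s=state(); p=s['tcp_pos']; print(p,s['orientation'],s['joint_positions'],s['wrist_force'],s['t'])
d=grab('side','e'); W=cloud(d); X,Y,Z=np.moveaxis(W,-1,0)
for h in range(2,140,10):
    m=(abs(Z-p[2]-h)<5)&(abs(X-p[0])<70)&(abs(Y-p[1])<75)&(d['image'].max(-1)<110)
    if m.sum()>5: print(h,(np.percentile(X[m],[3,97])-p[0]).round(),(np.percentile(Y[m],[3,97])-p[1]).round())
E
```

```text
[614.61387804 177.90211611 185.90143174] [ 4.60817715e-04  9.99999671e-01 -1.92237611e-04 -6.39772829e-04] [ 2.81759683e-01  4.78992384e-01  7.92198342e-02  1.17235978e+00
 -1.29257785e-05  2.82681327e-01] [0.42317985 0.59067944 0.29646873] 7.35
12 [-10.   8.] [-13.   8.]
22 [-10.  11.] [-12.  -1.]
32 [-9.  8.] [-14.   1.]
42 [-11.   0.] [-6. 12.]
52 [-13.  10.] [-33.  38.]
62 [-11.   9.] [-42.  40.]
72 [-16.   8.] [-48.  38.]
82 [-16.  12.] [-59.  47.]
92 [-17.  12.] [-60.   9.]
102 [-18.  19.] [-53.  12.]
112 [-16.  18.] [-42.  -9.]
122 [-10.  10.] [-39. -28.]
132 [-35.  27.] [-37.  -6.]
```

Request:
{"name": "play_rows", "arguments": {
  "plan": [
    [[0, 0, 0.02], 0],
    [[0, 0, 0.02], 0],
    [[0, 0, 0.02], 0],
    [[-0.006, 0, 0.02], 0],
    [[-0.006, 0, 0.02], 0],
    [[-0.006, 0, 0.023], 0],
    [[0, 0, 0], 0],
    [[0, 0, 0], 0],
    [[0, 0, -0.025], 0],
    [[0, -0.06, 0], 0]
  ]
}}

```text
t: 8.4
tcp_pos: [627.5, 145.5, 129.5]
orientation: [-0.002, 1.0, 0.001, 0.002]
wrist_force: [0.3, -0.9, 0.6]
finger_gap: 0.0
grasp_force: 0.0
```

```bash
cat >> h.py <<'E'
def tub(d):
    W=cloud(d); X,Y,Z=np.moveaxis(W,-1,0); L=85+0.045*(Y-18.5)
    m=(Z-L>70)&(Z-L<90)&(X>455)&(X<545)&(Y>-330)&(Y<330)&(d['image'].min(-1)>90)
    n,lab,st,c=cv2.connectedComponentsWithStats(m.astype(np.uint8)); m=lab==1+np.argmax(st[1:,4])
    return m.sum(),np.percentile(Y[m],[1,50,99]).round(1),np.nanmedian(X[m]).round(1),np.nanpercentile((Z-L)[m],[5,50,95]).round(1)
E
python3 - <<'E'
from h import *
d=grab('top','f'); print(tub(d))
W=cloud(d); X,Y,Z=np.moveaxis(W,-1,0)
g=(X>455)&(X<600)&(Y>163)&(Y<190)&(Z>185)&(Z<240); print('gate',g.sum(),np.percentile(W[g],[3,50,97],axis=0).round(1).tolist() if g.sum() else '')
s=state(); print(s['tcp_pos'],s['wrist_force'],s['t'])
E
```

```text
(np.int64(1047), array([179.2, 232.4, 283.9]), np.float64(498.7), array([73.9, 79.1, 83.6]))
gate 0 
[626.45469726 137.37244985 128.94469065] [-1.26566573 -3.92953287 -0.22229657] 8.45
```

The tub has moved about 20 mm and is rolling, so the gate is up. I'll go round it into the lane ahead of the tub.

Request:
{"name": "play_rows", "arguments": {
  "plan": [
    [[0, -0.07, 0], 0],
    [[0.0417, -0.05, 0], 0],
    [[0.0417, -0.05, 0], 0],
    [[0.0417, -0.05, 0], 0],
    [[0.0417, -0.05, 0], 0],
    [[0.0417, -0.05, 0], 0],
    [[0, -0.03, 0], 0],
    [[0, 0, 0], 0],
    [[0, 0, 0], 0],
    [[0, 0, 0], 0]
  ]
}}

```text
t: 9.45
tcp_pos: [501.1, -67.2, 127.8]
orientation: [0.0, 1.0, 0.0, 0.0]
wrist_force: [0.2, -1.0, 0.8]
finger_gap: 0.2
grasp_force: 0.0
```

```bash
python3 - <<'E'
from h import *
d=grab('side','g'); 
s=state(); print(s['tcp_pos'],s['wrist_force'],s['t']); print(tub(d))
W=cloud(d); X,Y,Z=np.moveaxis(W,-1,0)
g=(X>540)&(X<600)&(Y>163)&(Y<195)&(Z>140)&(Z<240); print('gate',g.sum(),np.percentile(W[g],[3,50,97],axis=0).round(1).tolist() if g.sum() else '')
E
```

```text
[500.9743139  -67.09033635 127.70912342] [ 0.35674401 -0.51580566 -1.54922156] 9.5
(np.int64(487), array([ 22.5,  88.7, 148.3]), np.float64(475.3), array([75.6, 80.6, 83.5]))
gate 0
```

The tub was at lane y≈0.072 at t=9.45, doing about 0.17 m/s. The finger back is 66 mm ahead of it. I'll lead it at slightly under its speed, then slow down.

Request:
{"name": "play_rows", "arguments": {
  "plan": [
    [[0, -0.0017, 0], 0],
    [[0, -0.0067, 0], 0],
    [[0, -0.0133, 0.001], 0],
    [[0, -0.02, 0.001], 0],
    [[0, -0.0233, 0.001], 0],
    [[0, -0.025, 0.001], 0],
    [[0, -0.025, 0.001], 0],
    [[0, -0.025, 0.001], 0],
    [[0, -0.025, 0.001], 0],
    [[0, -0.025, 0.001], 0]
  ]
}}

```text
t: 10.5
tcp_pos: [500.3, -183.3, 122.8]
orientation: [0.001, 1.0, -0.0, 0.0]
wrist_force: [0.2, -0.0, -0.1]
finger_gap: -0.3
grasp_force: 0.0
```

Request:
{"name": "play_rows", "arguments": {
  "plan": [
    [[0, -0.0233, 0.001], 0],
    [[0, -0.0217, 0.001], 0],
    [[0, -0.02, 0.001], 0],
    [[0, -0.0183, 0.001], 0],
    [[0, -0.0167, 0.001], 0],
    [[0, -0.0133, 0.001], 0],
    [[0, -0.01, 0.0005], 0],
    [[0, -0.0067, 0], 0],
    [[0, -0.0033, 0], 0],
    [[0, 0, 0], 0]
  ]
}}

```text
t: 11.5
tcp_pos: [500.3, -262.0, 118.9]
orientation: [0.0, 1.0, -0.0, -0.0]
wrist_force: [0.7, -0.8, 0.4]
finger_gap: 0.2
grasp_force: 0.2
```

```bash
python3 - <<'E'
from h import *
s=state(); print(s['tcp_pos'],s['wrist_force'],s['t'])
for n in('side','top'): d=grab(n,'i'); print(tub(d))
E
```

```text
[ 500.28265196 -261.95470514  118.91043881] [ 0.74106901 -0.75653932  0.38172845] 11.5
(np.int64(707), array([-245.2, -182.1, -119.1]), np.float64(472.5), array([75. , 79.9, 83. ]))
(np.int64(1111), array([-241.9, -173.7, -119.2]), np.float64(497.5), array([73.4, 78.6, 83.2]))
```

The tub stands at lane y≈-0.195 against the fingers (face ≈-247, finger back ≈-248). I'll hold, then ease it down.

Request:
{"name": "play_rows", "arguments": {
  "plan": [
    [[0, 0, 0], 0],
    [[0, 0, 0], 0],
    [[0, 0, 0], 0],
    [[0, 0, 0], 0],
    [[0, 0, 0], 0],
    [[0, 0, 0], 0],
    [[0, -0.002, 0], 0],
    [[0, -0.003, 0.0003], 0],
    [[0, -0.005, 0.0003], 0],
    [[0, -0.0067, 0.0003], 0]
  ]
}}

```text
t: 12.6
tcp_pos: [500.3, -272.1, 118.4]
orientation: [0.0, 1.0, 0.0, 0.0]
wrist_force: [0.0, 0.7, -1.2]
finger_gap: 0.0
grasp_force: 0.0
```

Request:
{"name": "play_rows", "arguments": {
  "plan": [
    [[0, -0.0067, 0.0003], 0],
    [[0, -0.0067, 0.0003], 0],
    [[0, -0.0067, 0.0003], 0],
    [[0, -0.0067, 0.0003], 0],
    [[0, -0.0067, 0.0003], 0],
    [[0, -0.0067, 0.0003], 0],
    [[0, -0.0067, 0.0003], 0],
    [[0, -0.0067, 0.0003], 0],
    [[0, -0.0067, 0.0003], 0],
    [[0, -0.0067, 0.0003], 0]
  ]
}}

```text
t: 13.6
tcp_pos: [500.2, -312.4, 116.6]
orientation: [0.0, 1.0, 0.0, -0.0]
wrist_force: [0.1, -0.4, -0.7]
finger_gap: -0.2
grasp_force: 0.1
```

Request:
{"name": "play_rows", "arguments": {
  "plan": [
    [[0, -0.0067, 0.0003], 0],
    [[0, -0.006, 0.0003], 0],
    [[0, -0.005, 0.0003], 0],
    [[0, -0.005, 0.0003], 0],
    [[0, -0.005, 0.0003], 0],
    [[0, -0.005, 0.0003], 0],
    [[0, -0.005, 0], 0],
    [[0, -0.005, 0], 0],
    [[0, -0.003, 0], 0],
    [[0, 0, 0], 0]
  ]
}}

```text
t: 14.6
tcp_pos: [500.2, -339.7, 115.5]
orientation: [0.001, 1.0, 0.0, 0.0]
wrist_force: [-0.1, 0.2, 0.4]
finger_gap: -0.2
grasp_force: 0.0
```

```bash
python3 - <<'E'
from h import *
s=state(); print(s['tcp_pos'],s['wrist_force'],s['t'])
for n in('side','top'):
    d=grab(n,'j'); W=cloud(d); Y=W[...,1]; print(tub(d))
d=load('side','j'); cv2.imwrite('pics/side_jc.png',cv2.resize(d['image'][120:370,150:400],None,fx=2.4,fy=2.4,interpolation=cv2.INTER_CUBIC))
E
```

```text
[ 500.202051   -339.72245343  115.47831729] [-0.10270823  0.19264957  0.35255337] 14.6
(np.int64(874), array([-317.3, -248.9, -191.8]), np.float64(474.4), array([75.1, 79.8, 82.5]))
(np.int64(1123), array([-316. , -247.9, -190.8]), np.float64(498.6), array([72.8, 78.8, 83.7]))
```

View pics/side_jc.png

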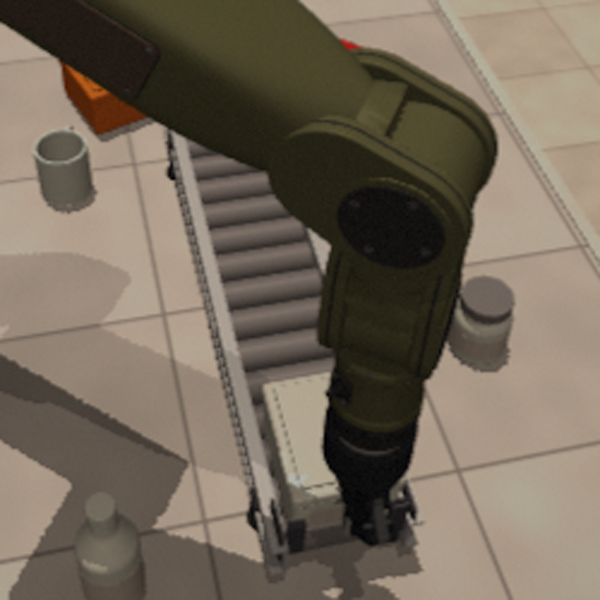

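The crop shows the tub at the low end by the stops near (285,525), with the fingers just ahead of it. The bystanders have not moved. I'll ease the hand away, then up.

Request:
{"name": "play_rows", "arguments": {
  "plan": [
    [[0, -0.004, 0], 0],
    [[0, -0.005, 0], 0],
    [[0, -0.005, 0], 0],
    [[0, -0.005, 0], 0],
    [[0, -0.005, 0], 0],
    [[0, -0.02, 0], 0],
    [[0, -0.03, 0], 0],
    [[0, -0.03, -0.01], 0],
    [[0, -0.03, -0.03], 0],
    [[0, -0.01, -0.04], 0]
  ]
}}

```text
t: 15.7
tcp_pos: [499.2, -427.9, 162.5]
orientation: [0.001, 1.0, 0.0, -0.001]
wrist_force: [-0.7, 0.2, -0.8]
finger_gap: 0.0
grasp_force: 0.0
```

Request:
{"name": "play_rows", "arguments": {
  "plan": [
    [[0, 0, -0.05], 0],
    [[0, 0, -0.05], 0],
    [[0, 0, -0.05], 0],
    [[0, 0, -0.05], 0],
    [[0, 0, 0], 0],
    [[0, 0, 0], 0],
    [[0, 0, 0], 0],
    [[0, 0, 0], 0],
    [[0, 0, 0], 0],
    [[0, 0, 0], 0]
  ]
}}

```text
t: 16.7
tcp_pos: [499.9, -425.7, 282.7]
orientation: [0.0, 1.0, 0.0, -0.001]
wrist_force: [0.4, 0.6, -0.2]
finger_gap: 0.0
grasp_force: 0.0
```

```bash
python3 - <<'E'
from h import *
s=state(); print(s['tcp_pos'],s['wrist_force'],s['t'])
for n in('side','top'): d=grab(n,'k'); print(tub(d))
a=load('top','k')['image']; cv2.imwrite('pics/top_kc.png',cv2.resize(a[110:300,150:430],None,fx=2.8,fy=2.8,interpolation=cv2.INTER_CUBIC))
d=load('side','k'); W=cloud(d); X,Y,Z=np.moveaxis(W,-1,0)
g=(X>545)&(X<600)&(Y>160)&(Y<195)&(Z>140)&(Z<240); print('gate',g.sum(),np.percentile(W[g],[3,50,97],axis=0).round(1).tolist() if g.sum() else '')
E
```

```text
[ 499.89225528 -425.65760281  282.70196358] [ 0.43303537  0.55211174 -0.24270733] 16.7
(np.int64(1918), array([-318.1, -260.8, -192. ]), np.float64(497.0), array([74.5, 79.8, 82.7]))
(np.int64(1219), array([-317.2, -253. , -190.8]), np.float64(499.5), array([73. , 78.6, 83.2]))
gate 112 [[558.9, 161.5, 141.6], [569.7, 171.5, 181.8], [581.0, 191.4, 230.9]]
```

View pics/top_kc.png

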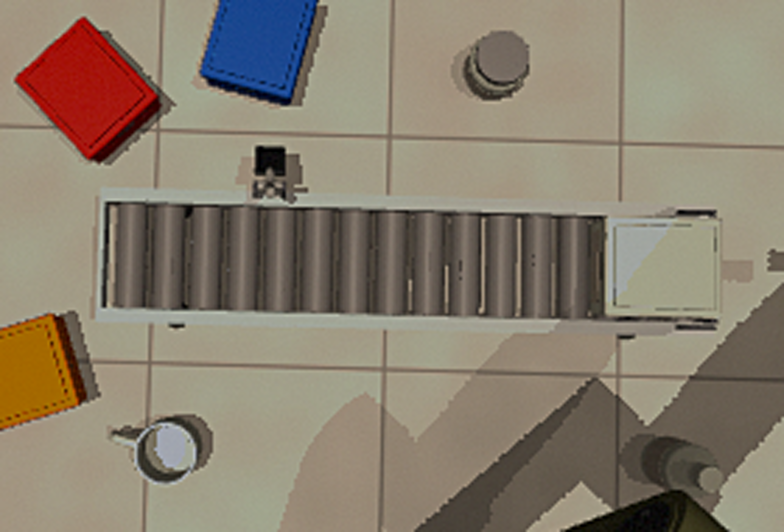

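The tub sits at the stops at (663,268) in the crop, lane y≈-0.269. It has not moved since the hand left, the gate is upright and the bystanders are in place.

```bash
python3 -c "
from rig import order
print(order.sign_off())"
```

```text
the job is handed in; nothing more can be done
None
```

The job is handed in, though sign-off returned no verdict: the gate stayed up, the fingers brought the tub to rest at lane y ≈ -0.195, and it now rests at the end stops (y ≈ -0.269) with the hand clear and the bystanders where they were.

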